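# Slide the board carrier home and bolt it in the assembly jig

### The arm

A 6-joint arm with a two-finger parallel gripper is mounted at the origin on the work surface. World frame = base frame: x ahead of the robot, y to its left, z up, the work surface at z = 0. Lengths are in m, angles in rad, forces in N, time in s.
With the tool pointing down it reaches from about 0.275 to 0.775 m from the base axis. Payload 14.6 kg.
Tool frame: the origin (TCP) lies midway between the tips of the shut fingers; the grasp point (between the pads) lies 19 mm behind it; z points along the fingers, y is the line along which they close (so a half turn about z gives the same grasp; the last joint's range is limited). The gripper opens to 85 mm and grips with 20 to 120 N. Pads are 22 mm wide; open, the fingers measure 114 mm over their backs; the gripper's body (76 mm by 85 mm) begins 54 mm behind the grasp point. The pads swing forward as they close: fully open they stand 13 mm farther back than shut.
Start: joints at [-1.342, 0.263, -0.048, 1.259, 0, 1.415], TCP at [0.197, -0.487, 0.231] pointing down, gripper open.
Joint ranges: [-2.65, 2.65], [-0.89, 1.7], [-1.18, 1.37], [-2.13, 2.11], [-1.35, 1.29], [-3.14, 3.14]. Speed limits (rad/s): [1.89, 1.89, 2.57, 2.79, 3.14, 3.14].

### API

Orientations are given as a rotation vector (axis times angle).
In Python, from bench import manip gives the robot as it stands.
- The arm moves only by the shell command python3 -m inch 'ROWS'. ROWS is JSON, a list of rows, each a list of 3 entries, a list of its own where there are three numbers: the shift along the tool's x, y, z in mm, then the turn, a rotation vector about the tool's x, y, z in rad, then the opening, from 0 (shut) to 1 (fully open). A call has 1 to 8 rows; each row shifts and turns the commanded pose from where the row before left it, along the tool's axes as they then stand; what a row does not reach is not made up. A row lasts 1/8 s, in which the tool goes at most 62.5 mm and 10.7 degrees, less where a joint would pass 70% of its speed; a pose out of reach is approached as far as the arm can. A call is refused whole if a number of a shift passes 62.5 or a number of a turn 0.188, either way. A call with a gripper value outside its range is refused whole. The fingers move at their own pace and stop on an object; the grip force is fixed at half the most. Time passes only in rows, so rows that do not move let the fingers close. It gives the time, the measured TCP pose, the force, the opening and the grip force at its end, in the units of the state.
- manip.get_state(): the state, without advancing time (a new reading comes with each control period).
- manip.read_camera(name): name is "scene" or "side" or "wrist"; returns a dict with "pixels" (420x560x3 uint8, red, green, blue), "camera_matrix" (3x3 intrinsics, pixels), "eye" and "orientation" of the camera in the world; the wrist camera has in their place "mount" (4x4, takes a point from camera to tool coordinates, whose origin is the TCP and whose axes are the flange's). Camera axes: x right, y up, looking along -z (the intrinsics and any distortion apply to the point x, -y, -z); pixel columns grow to the right and rows downward; lengths in m; the calibration is good to about 2 mm. A picture is of the moment at which its call begins: read the wrist's pose just before it. There is no depth.
- manip.sign_off(): hands the job in; it is judged then, once.
The state is a dict: "t": time; "joints": joint angles; "qvel": joint speeds; "effort": joint torques, N m; "position": TCP position; "tcp_rot": TCP orientation; "wrist_force": force on the tool from outside, world axes, zero at the start; "torque": the same for the moment, N m; "width": finger opening in m; "grip_force": force on a finger pad.
Only numpy, scipy, OpenCV 4.12 (cv2) and the standard library are available. Lean on these libraries where they do the work, as an engineer would, in place of code of your own. Each camera call takes 0.05 s, during which the arm holds its last target. There are 200 camera calls.

### The job

Without gripping or lifting anything, push the circuit-board carrier along the jig's rails with the fingertips until you feel it drop into its locating notches and it lies flat on the rails. Then push the steel keeper slide fully in over the carrier's edge, using its upright tab, and take the hand away. Leave the tools and parts lying around the jig where they are.

Things in the scene. Friction and masses are not known exactly. Their poses are not given: they have to be found in the camera images.
- jig: Fixed aluminium jig, base plate 360 x 140 x 8 mm; origin: centre of its underside, on the bench. +x: the way the carrier is pushed home, roughly to the robot's left (yaw 64 to 116 degrees); z up. Two rails along x, 340 mm long, at |y| 30 to 54, tops at z = 40 mm. Side guides, tops at z = 51.5 mm, leave the carrier 1.5 mm play a side. The keeper's block is on the -y side, away from the robot.
- home (a point): Point of the jig where the carrier's origin comes to rest: jig x = 70, y = 0, z = 40 mm. The notches are 20 mm long and 10 mm deep: in the inner half of each rail at jig x = 120 mm, in the outer half at x = 20 mm.
- carrier: Loose black plastic carrier with a green circuit board of black capacitors, 0.3 to 0.65 kg. Plate 140 (x) x 109 (y) x 10 mm; origin: centre of the plate's underside, axes as the jig's. It rides on four feet 7 mm high, origin at jig z = 47 mm, 100 to 160 mm short of home; at home (+-3 mm) all feet fall into notches: it drops 7 mm, its plate lies on the rails and slides no further.
- carrier_push (a point): Middle of the rear face (facing -x) of the carrier's upright push rim, 70 mm wide in y, 25 mm tall from the plate's underside; the point lies at carrier x = -70, y = 0, z = +17.5 mm. Nothing on the jig stands behind it. The capacitors are 22 mm, the rim 25 mm above the carrier's origin at their tops.
- keeper (a joint): Steel keeper slide at jig x = 70 mm. Value: m pushed in towards the jig's +y; 0 to 0.008 at the start (drawn back), 0.028 fully in, at a stop. Friction about 1.5 N, no spring: it stays where left. Its 24 mm wide, 8 mm thick tongue, underside at jig z = 52.5 mm, passes over the plate's edge only once the carrier has dropped, else it butts against the plate.
- keeper_tab (a point): Middle of the outer face (facing the jig's -y) of the keeper's upright steel tab, 24 mm wide in x, 12 mm thick in y, from jig z = 60.5 to 94 mm. The point is at jig x = 70, y = -106 mm plus the joint value, z = 80 mm. Push here towards the jig's +y. The block under it reaches to jig y = -118 mm, top at z = 51.5 mm (its guide strips 60.5 mm).
- screwdriver: Loose screwdriver lying on the bench on the robot's side of the jig, about 125 mm from the jig's centre line; to be left alone.
- jar: Loose screw jar, 52 mm wide, 65 mm tall, standing beyond the jig near its starting end; origin under its centre; to be left alone.
- profile: Loose offcut of yellow finned extrusion, 120 x 30 x 26 mm, lying past the jig's home end; origin under its centre; to be left alone.
- tray: Loose blue parts tray, 100 x 70 x 35 mm, on the bench behind the jig's starting end; origin under its centre; to be left alone.
There are look-alikes about, which are no part of the job. There is more than one size of the carrier; the job needs the largest.

How it is judged:
On the way, in this order (a step that is already met when the one before it is completed fails the run):
1. the carrier has dropped into its notches while the keeper is still drawn back (z of carrier in the frame of jig below 0.0425 m and x of carrier in the frame of jig between 0.064 and 0.076 m and value of joint keeper below 0.014 m), for 0.2 s.
2. the keeper is pushed in over the carrier's edge (z of carrier in the frame of jig below 0.0425 m and x of carrier in the frame of jig between 0.064 and 0.076 m and value of joint keeper above 0.023 m), for 0.2 s.
At the end, for the whole second after the job is handed in: The carrier rests in its notches (origin 40 mm above the jig's underside, under 42.5 mm; within 6 mm of jig x = 70 mm; level within 0.03 rad, still), and the keeper is in by more than 23 of its 28 mm (all of step 2 and angle between the z axis of carrier and the z axis of jig, either way round below 0.03 rad and linear speed of carrier below 0.01 m/s); the robot touches nothing.
It fails at once if the carrier is lifted off the rails (more than 10 mm above its riding height) or tipped by more than 0.2 rad (z of carrier in the frame of jig above 0.057 m or angle between carrier's own z axis and vertical above 0.2 rad).
It fails at once if a bystander is shifted by more than 20 mm (distance of any of screwdriver, jar, profile, tray from where it was at the start of the episode above 0.02 m).
It also fails if it takes over 43 s, if anything falls off the work surface, if the arm or the gripper's body presses on something with over 40 N, if the wrist force passes 120 N, or if a joint passes its speed limit or range.

## Working session

There is one attempt and no reset: what is moved stays moved. The work goes in short steps, Python scripts to look and compute and a shell command to move; the robot and the scene stay as the last step left them, time stands still between calls to the robot, and variables do not carry over. Pictures are saved under pics/ and viewed, at most 10 in all, crops included, and the job is handed in when it is done.

```bash
mkdir -p pics; ls; cat > h.py <<'E'
import numpy as np, cv2
from bench import manip
from scipy.spatial.transform import Rotation as R
def snap(n,f):
    c=manip.read_camera(n); cv2.imwrite(f,c["pixels"][:,:,::-1]); np.savez(f[:-4]+'.npz',**{k:v for k,v in c.items() if v is not None}); return c
E
python3 - <<'E'
from h import *
s=manip.get_state(); print(s)
for n in("scene","side"):
    c=snap(n,f"pics/{n}0.png"); print({k:v for k,v in c.items() if k!="pixels"})
a=[cv2.imread(f"pics/{n}0.png") for n in("scene","side")]
E
```

```text
pics
{'t': 0.0, 'joints': array([-1.34229180e+00,  2.63516076e-01, -4.89435869e-02,  1.25940326e+00,
       -2.87441504e-05,  1.41550631e+00]), 'qvel': array([ 1.39416417e-03,  8.62453237e-04,  8.53463087e-04, -6.71243681e-05,
        1.00996808e-03,  5.11241788e-04]), 'effort': array([ 6.06721223e-03, -6.37613368e+01,  3.84571230e+01,  1.35424917e-02,
        2.39527808e-04,  5.03344268e-05]), 'position': array([ 0.19650966, -0.48653216,  0.23082621]), 'tcp_rot': array([-3.08288076e+00, -5.98966775e-01,  1.06403313e-04]), 'wrist_force': array([-0.08013071,  0.31857449, -0.04033543]), 'torque': array([-0.0107291 ,  0.07309844,  0.02297456]), 'grip_force': 0.0, 'width': 0.08561033948460661}
{'camera_matrix': array([[494.03725844,   0.        , 271.02281684],
       [  0.        , 494.03725844, 216.80805621],
       [  0.        ,   0.        ,   1.        ]]), 'eye': array([1.0457917 , 0.74806486, 0.75194849]), 'orientation': array([0.34056291, 1.1462685 , 2.28170727])}
{'camera_matrix': array([[475.75384197,   0.        , 274.03225801],
       [  0.        , 475.75384197, 202.13465855],
       [  0.        ,   0.        ,   1.        ]]), 'eye': array([ 0.52813707, -0.86610802,  0.88492737]), 'orientation': array([ 0.83885971,  0.00567164, -0.03124079])}
```

View pics/scene0.png

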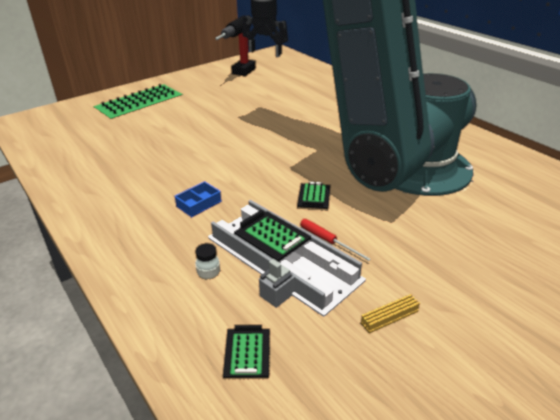

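View pics/side0.png

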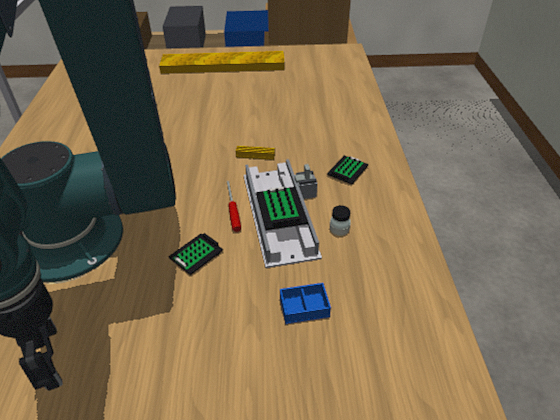

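Scene view: the jig with the carrier (~275,235) near its start end, the keeper (~280,283), jar (205,262), tray (198,198), screwdriver (330,238) and profile (390,313). Side view: the jig spans from (292,262) at the start end to (265,165) at the home end, with the keeper at (306,182). I'll enlarge both.

```bash
python3 - <<'E'
from h import *
a=cv2.imread("pics/scene0.png")[190:320,195:375]; b=cv2.imread("pics/side0.png")[145:275,215:365]
cv2.imwrite("pics/c1.png",cv2.resize(a,None,fx=4.4,fy=4.4,interpolation=cv2.INTER_CUBIC))
cv2.imwrite("pics/c2.png",cv2.resize(b,None,fx=4.5,fy=4.5,interpolation=cv2.INTER_CUBIC))
E
```

```text
(no output)
```

View pics/c1.png

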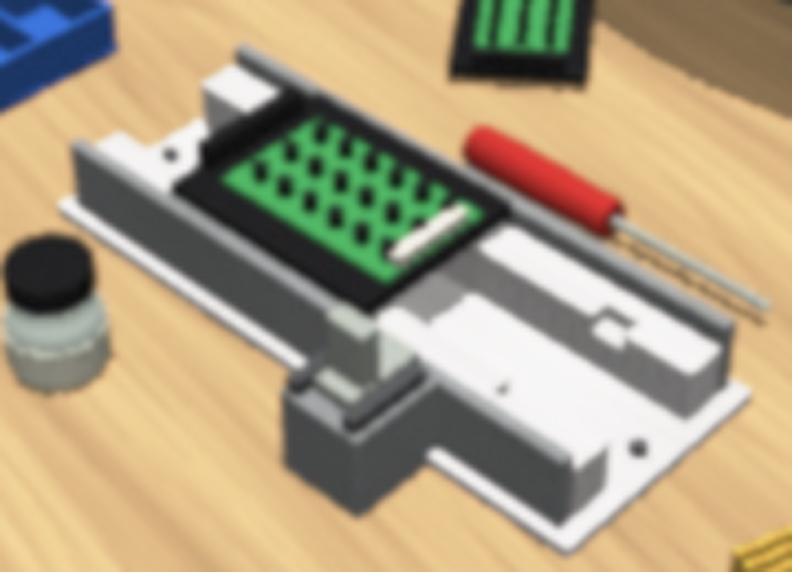

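View pics/c2.png

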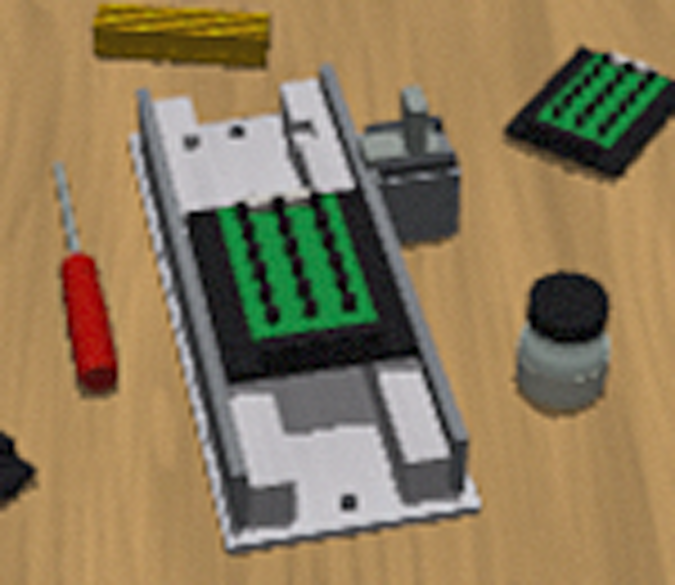

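```bash
cat >> h.py <<'E'
def ray(name,u,v):
    d=np.load(f"pics/{name}.npz"); K=d["camera_matrix"]; r=R.from_rotvec(d["orientation"]).as_matrix()
    w=np.linalg.solve(K,[u,v,1.]); return d["eye"], r@(w*[1,-1,-1])
def plane(name,u,v,z):
    e,w=ray(name,u,v); return (e+w*(z-e[2])/w[2])
E
cat > fit.py <<'E'
from h import *
from scipy.optimize import least_squares
A=lambda u,v:(195+(u+.5)/4.4-.5,190+(v+.5)/4.4-.5)
B=lambda u,v:(215+(u+.5)/4.5-.5,145+(v+.5)/4.5-.5)
obs=[("scene0",A(568,546),180,-70),("scene0",A(748,388),180,70),("scene0",A(62,204),-180,-70),
("side0",B(230,540),-180,70),("side0",B(478,500),-180,-70),("side0",B(135,140),180,70)]
P=np.array([plane(n,*p,.008)[:2] for n,p,_,_ in obs]); Q=np.array([[x,y] for *_,x,y in obs])/1000
f=lambda p:((np.c_[np.cos(p[2])*Q[:,0]-np.sin(p[2])*Q[:,1],np.sin(p[2])*Q[:,0]+np.cos(p[2])*Q[:,1]]+p[:2])-P).ravel()
s=least_squares(f,[.55,0,1.6]); x,y,a=s.x; print(x,y,np.degrees(a)); print(s.fun.reshape(-1,2)*1000)
np.save("jig.npy",s.x)
def J(p): 
    d=p[:2]-[x,y]; return np.round(1000*np.array([np.cos(a)*d[0]+np.sin(a)*d[1],-np.sin(a)*d[0]+np.cos(a)*d[1]]),1)
for l,n,p,z in [("front-y","scene0",A(375,305),.057),("front+y","scene0",A(510,212),.057),("rear-y","scene0",A(178,188),.057),
 ("rimtop rear?","scene0",A(205,147),.072),("front+y","side0",B(187,212),.057),("front-y","side0",B(355,193),.057),("rear+y","side0",B(230,380),.05),("rear-y","side0",B(420,357),.05),
 ("tab top","side0",B(412,92),.094),("jar","scene0",A(50,375),0),("jar","side0",B(565,400),0),("tray corner near", "side0",(283,321),0),("tray cr","side0",(329,317),0),("tray top far","side0",(281,291),.035)]:
    print(l,n,J(plane(n,*p,z)))
E
python3 fit.py
```

```text
0.5499967144381537 0.07147331766661849 99.77349065735115
[[ 1.0341379   1.0727273 ]
 [-1.46521648  1.97040025]
 [ 2.14584467 -3.4405259 ]
 [-0.45726274 -3.65561745]
 [ 2.41678581 -2.8287348 ]
 [-3.67428916  6.8817506 ]]
front-y scene0 [ 42.3 -50.4]
front+y scene0 [43.7 46. ]
rear-y scene0 [-92.7 -54.8]
rimtop rear? scene0 [-92.8 -34.7]
front+y side0 [37.3 53.9]
front-y side0 [ 32.9 -47.4]
rear+y side0 [-99.3  53.4]
rear-y side0 [-103.9  -52.9]
tab top side0 [ 75. -92.]
jar scene0 [ -84.4 -153.5]
jar side0 [-106.8 -139.4]
tray corner near side0 [-335.2   60.3]
tray cr side0 [-345.9  -40.3]
tray top far side0 [-281.4   53.2]
```

```bash
sed -i 's/,("side0",B(135,140),180,70)\]/]/' fit.py; python3 fit.py | head -8; cat > go.py <<'E'
# usage: go.py jx jy z(mm): print tool-frame shift needed (mm), yaw error, state
from h import *
import sys
x,y,a=np.load("jig.npy"); s=manip.get_state()
r=R.from_rotvec(s["tcp_rot"]); c,n=np.cos(a),np.sin(a)
g=np.array([float(v) for v in sys.argv[1:4]])/1000; t=np.array([x+c*g[0]-n*g[1],y+n*g[0]+c*g[1],g[2]])
d=s["position"]-[x,y,0]; print("jig pos",np.round(1000*np.array([c*d[0]+n*d[1],-n*d[0]+c*d[1],d[2]]),1))
W=np.array([[n,-c,0],[-c,-n,0],[0,0,-1]]).T  # tool x=jig -y, y=jig -x, z down
tgt=R.from_matrix(W)
print("shift now axes",np.round(1000*r.inv().apply(t-s["position"]),1),"after turn",np.round(1000*tgt.inv().apply(t-s["position"]),1),"turn",np.round((r.inv()*tgt).as_rotvec(),4))
print("t",s["t"],"F tool",np.round(r.inv().apply(s["wrist_force"]),1),"width",s["width"])
E
python3 go.py -- -150 0 200 2>/dev/null || python3 go.py -150 0 200
```

```text
0.5492791710147973 0.07286007504043747 99.74352516845866
[[ 0.41557693  2.43936087]
 [-2.09618786  3.40919389]
 [ 1.3417292  -2.1058048 ]
 [-1.27378861 -2.24873627]
 [ 1.61267034 -1.49401369]]
front-y scene0 [ 40.8 -50.9]
front+y scene0 [42.2 45.5]
jig pos [-491.7  442.3  230.9]
shift now axes [ 504.7 -240.1   31.2] after turn [ 442.3 -341.7   30.9] turn [-0.0009 -0.      0.2137]
t 0.1 F tool [-0.5 -0.7  0.4] width 0.08543642015722869
```

```bash
python3 -m inch '[[[0,0,0],[0,0,0.107],0],[[0,0,0],[0,0,0.107],0],[[44,-34,0],[0,0,0],0],[[44,-34,0],[0,0,0],0],[[44,-34,0],[0,0,0],0],[[44,-34,0],[0,0,0],0],[[44,-34,0],[0,0,0],0],[[44,-34,0],[0,0,0],0]]' && python3 -m inch '[[[44,-34,0],[0,0,0],0],[[44,-34,0],[0,0,0],0],[[44,-34,0],[0,0,0],0],[[44,-34,0],[0,0,0],0],[[0,0,0],[0,0,0],0],[[0,0,0],[0,0,0],0]]'; python3 go.py -150 0 200; python3 - <<'E'
from h import *
c=snap("wrist","pics/w1.png"); print(c["camera_matrix"],c["mount"],[k for k in c])
E
```

```text
t: 1.1
position: [0.4232, -0.2396, 0.2312]
tcp_rot: [-3.13, -0.266, 0.0]
wrist_force: [0.2, -0.2, 0.1]
width: 0.0002
grip_force: 0.0
t: 1.85
position: [0.5724, -0.0774, 0.2309]
tcp_rot: [-3.13, -0.267, 0.001]
wrist_force: [-0.2, -0.4, 0.5]
width: 0.0001
grip_force: 0.0
jig pos [-152.     2.6  230.9]
shift now axes [ 2.7 -2.  30.9] after turn [ 2.6 -2.  30.9] turn [-0.0002  0.0009  0.0002]
t 1.85 F tool [-0.3  0.4 -0.5] width 9.038603064060927e-05
[[309.5829361    0.         281.21467875]
 [  0.         309.5829361  213.06471159]
 [  0.           0.           1.        ]] [[-4.41569388e-05  9.63048932e-01  2.69326479e-01  6.75814220e-02]
 [ 9.99999869e-01  1.79881787e-04 -4.79262307e-04  1.18645831e-03]
 [-5.09999981e-04  2.69326423e-01 -9.63048814e-01 -1.42540845e-01]
 [ 0.00000000e+00  0.00000000e+00  0.00000000e+00  1.00000000e+00]] ['pixels', 'camera_matrix', 'mount']
```

View pics/w1.png

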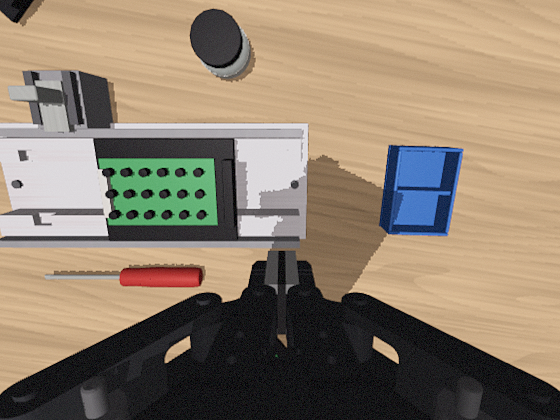

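Wrist view: the start-end base plate corners are at (309,124) and (300,247). The carrier's rear edge is at u≈235 (v 138–238), its front edge at u≈98–108, and the keeper tab is at (38,93).

```bash
cat >> h.py <<'E'
def wpt(f,u,v,z,s=None):
    d=np.load(f"pics/{f}.npz"); s=s or manip.get_state(); r=R.from_rotvec(s["tcp_rot"]).as_matrix()
    T=d["mount"]; e=s["position"]+r@T[:3,3]; w=r@T[:3,:3]@(np.linalg.solve(d["camera_matrix"],[u,v,1.])*[1,-1,-1])
    p=e+w*(z-e[2])/w[2]; x,y,a=np.load("jig.npy"); c,n=np.cos(a),np.sin(a); q=p[:2]-[x,y]
    return np.round(1000*np.r_[c*q[0]+n*q[1],-n*q[0]+c*q[1]],1)
E
python3 - <<'E'
from h import *
for l,u,v,z in [("base start -y",309,124,.008),("guide end -y top",308,130,.0515),("base start +y",300,247,.008),("guide -y outer left",0,127,.0515),("rear -y",235,138,.057),("rear +y",236,238,.057),("rim rear top",233,190,.072),("front -y",97,139,.057),("front+y",108,239,.057),("tab top L",10,87,.094),("tab top R",38,86,.094),("tab top -y/+y",38,100,.094),("notch",24,155,.04),("notch2",40,220,.04),("jar top",219,38,.065)]:
    print(l,wpt("w1",u,v,z))
E
```

```text
base start -y [-185.4  -67.2]
guide end -y top [-180.8  -61.1]
base start +y [-177.5   82.4]
guide -y outer left [127.9 -64.3]
rear -y [-107.9  -53.6]
rear +y [-104.6   52.1]
rim rear top [-106.   -4.]
front -y [ 29.5 -52.7]
front+y [34.6 53.1]
tab top L [ 74.4 -96.8]
tab top R [ 50.7 -97.5]
tab top -y/+y [ 53.  -86.5]
notch [119.6 -35.6]
notch2 [117.8  36.6]
jar top [ -98.3 -140.8]
```

```bash
python3 -m inch '[[[3,0,50],[0,0,0],0],[[0,0,50],[0,0,0],0],[[0,0,50],[0,0,0],0],[[0,0,25],[0,0,0],0],[[0,0,0],[0,0,0],0],[[0,-5,0],[0,0,0],0],[[0,-5,0],[0,0,0],0],[[0,-5,0],[0,0,0],0]]'; python3 go.py 70 0 56;  python3 -m inch '[[[0,-5,0],[0,0,0],0],[[0,-5,0],[0,0,0],0],[[0,-5,0],[0,0,0],0],[[0,-5,0],[0,0,0],0]]'; python3 go.py 70 0 56
```

```text
t: 2.9
position: [0.5735, -0.0617, 0.0571]
tcp_rot: [3.13, 0.267, 0.002]
wrist_force: [-0.1, 0.1, -0.4]
width: -0.0004
grip_force: 0.0
jig pos [-136.8   -1.1   57.1]
shift now axes [  -1.1 -206.8    1. ] after turn [  -1.1 -206.8    1.1] turn [ 0.0005 -0.0012 -0.0001]
t 2.9 F tool [-0.1 -0.1  0.4] width -0.0004047659206193914
t: 3.4
position: [0.5698, -0.042, 0.0563]
tcp_rot: [3.13, 0.266, -0.0]
wrist_force: [1.2, -3.0, 0.9]
width: -0.0006
grip_force: 1.4
jig pos [-116.7   -0.8   56.3]
shift now axes [  -0.8 -186.7    0.2] after turn [  -0.8 -186.7    0.3] turn [ 0.0001  0.     -0.0003]
t 3.4 F tool [ 0.7  3.1 -0.9] width -0.0005870300763194341
```

```bash
python3 -m inch '[[[0,-8,0],[0,0,0],0],[[0,-8,0],[0,0,0],0],[[0,-8,0],[0,0,0],0],[[0,-8,0],[0,0,0],0],[[0,-8,0],[0,0,0],0],[[0,-8,0],[0,0,0],0],[[0,-8,0],[0,0,0],0],[[0,-8,0],[0,0,0],0]]'; python3 go.py 70 0 56;  python3 -m inch '[[[0,-4,0],[0,0,0],0],[[0,-4,0],[0,0,0],0],[[0,-4,0],[0,0,0],0],[[0,-4,0],[0,0,0],0]]'; python3 go.py 70 0 56
```

```text
t: 4.4
position: [0.5589, 0.0213, 0.0563]
tcp_rot: [3.13, 0.266, -0.0]
wrist_force: [1.1, -2.9, -0.2]
width: -0.0003
grip_force: 1.2
jig pos [-52.5  -0.8  56.3]
shift now axes [  -0.8 -122.5    0.3] after turn [  -0.8 -122.5    0.3] turn [ 0.      0.     -0.0003]
t 4.4 F tool [0.6 3.  0.2] width -0.00031214081134024323
t: 4.9
position: [0.5563, 0.0366, 0.0563]
tcp_rot: [3.13, 0.266, 0.0]
wrist_force: [0.8, -2.4, -0.4]
width: -0.0001
grip_force: 1.2
jig pos [-36.9  -0.8  56.3]
shift now axes [  -0.9 -106.9    0.3] after turn [  -0.8 -106.9    0.3] turn [ 0.0001 -0.     -0.0004]
t 4.9 F tool [0.4 2.5 0.4] width -5.572121938233545e-05
```

```bash
for i in 1 2; do python3 -m inch '[[[0,-2,0],[0,0,0],0],[[0,-2,0],[0,0,0],0],[[0,-2,0],[0,0,0],0],[[0,-2,0],[0,0,0],0]]'; done; python3 go.py 70 0 56
```

```text
t: 5.4
position: [0.5549, 0.0445, 0.0563]
tcp_rot: [-3.13, -0.266, 0.0]
wrist_force: [-0.5, -2.0, 0.1]
width: -0.0004
grip_force: 1.2
t: 5.9
position: [0.5536, 0.0524, 0.0563]
tcp_rot: [-3.13, -0.266, 0.0]
wrist_force: [0.0, -3.0, -0.3]
width: -0.0001
grip_force: 1.2
jig pos [-20.9  -0.8  56.3]
shift now axes [ -0.8 -90.9   0.3] after turn [ -0.8 -90.9   0.3] turn [-0.      0.     -0.0003]
t 5.9 F tool [-0.5  3.   0.3] width -5.925899086738921e-05
```

```bash
python3 -m inch '[[[0,-2,0],[0,0,0],0],[[0,-2,0],[0,0,0],0]]'; python3 -m inch '[[[0,-2,0],[0,0,0],0],[[0,-2,0],[0,0,0],0]]'; python3 go.py 70 0 56
```

```text
t: 6.15
position: [0.5529, 0.0564, 0.0563]
tcp_rot: [-3.13, -0.266, 0.0]
wrist_force: [1.3, -2.5, -0.2]
width: 0.0003
grip_force: 1.1
t: 6.4
position: [0.5523, 0.0602, 0.0563]
tcp_rot: [3.13, 0.266, 0.0]
wrist_force: [0.9, -2.3, -0.1]
width: -0.0003
grip_force: 1.0
jig pos [-13.   -0.8  56.3]
shift now axes [ -0.8 -83.    0.3] after turn [ -0.8 -83.    0.3] turn [ 0.0001 -0.     -0.0003]
t 6.4 F tool [0.5 2.4 0.1] width -0.0003191455018276365
```

```bash
for i in 1; do python3 -m inch '[[[0,-1.5,0],[0,0,0],0],[[0,-1.5,0],[0,0,0],0]]'; python3 -m inch '[[[0,-1.5,0],[0,0,0],0],[[0,-1.5,0],[0,0,0],0]]';done; python3 go.py 70 0 56
```

```text
t: 6.65
position: [0.5519, 0.0622, 0.0563]
tcp_rot: [3.128, 0.265, -0.0]
wrist_force: [1.0, -15.1, -1.1]
width: -0.0002
grip_force: 6.7
t: 6.9
position: [0.5517, 0.0628, 0.0564]
tcp_rot: [3.123, 0.262, -0.0]
wrist_force: [1.1, -32.4, -0.3]
width: 0.0
grip_force: 15.1
jig pos [-10.3  -0.7  56.4]
shift now axes [ -0.9 -80.3  -0.2] after turn [ -0.7 -80.3   0.4] turn [ 0.0077  0.0008 -0.0023]
t 6.9 F tool [-4.3 32.2  0.6] width 1.8204897771807197e-05
```

Force rose sharply and the carrier stopped, so it has probably dropped. I'll relieve the push and look.

```bash
python3 -m inch '[[[0,4,0],[0,0,0],0],[[0,6,0],[0,0,0],0],[[0,10,0],[0,0,0],0],[[0,0,0],[0,0,0],0]]'; python3 go.py 70 0 56; python3 - <<'E'
from h import *
c=snap("side","pics/s2.png");d=snap("scene","pics/sc2.png")
p=cv2.resize(cv2.imread("pics/s2.png")[145:275,215:365],None,fx=2.66,fy=4,interpolation=cv2.INTER_CUBIC)
q=cv2.resize(cv2.imread("pics/sc2.png")[215:315,235:370],None,fx=2.96,fy=2.96,interpolation=cv2.INTER_CUBIC)
q=cv2.copyMakeBorder(q,0,520-q.shape[0],0,0,cv2.BORDER_CONSTANT); cv2.imwrite("pics/c3.png",np.hstack([p,q]))
E
```

```text
t: 7.4
position: [0.5548, 0.0458, 0.0563]
tcp_rot: [-3.13, -0.265, -0.0]
wrist_force: [-0.1, -0.3, 0.1]
width: 0.0002
grip_force: 0.0
jig pos [-27.6  -0.9  56.3]
shift now axes [ -1.  -97.6   0.3] after turn [ -0.9 -97.6   0.3] turn [-0.0002 -0.0002 -0.001 ]
t 7.4 F tool [-0.2  0.3 -0.1] width 0.0001853492541313549
```

View pics/c3.png

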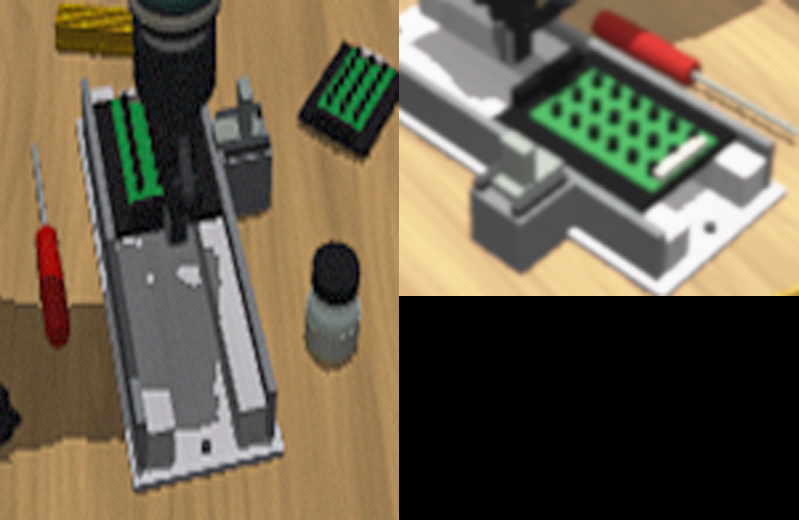

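Left view: the carrier lies level, sunk below the guide tops, with its front near the home end. Right view: the same, and the keeper is still drawn back with its tab at (518,152). Next I'll rise, move over beyond the tab and look from above.

```bash
python3 -m inch '[[[0,0,-50],[0,0,0],0],[[0,0,-50],[0,0,0],0],[[0,0,-40],[0,0,0],0],[[37,-24,0],[0,0,0],0],[[37,-24,0],[0,0,0],0],[[37,-24,0],[0,0,0],0],[[37,-24,0],[0,0,0],0],[[0,0,0],[0,0,0],0]]'; python3 -m inch '[[[0,0,0],[0,0,0],0],[[0,0,0],[0,0,0],0]]'; python3 go.py 70 -150 72; python3 - <<'E'
from h import *
snap("wrist","pics/w2.png")
E
```

```text
t: 8.5
position: [0.6853, 0.1682, 0.1947]
tcp_rot: [-3.13, -0.27, 0.002]
wrist_force: [0.5, 0.3, -0.4]
width: 0.0002
grip_force: 0.0
t: 8.75
position: [0.6837, 0.1654, 0.1968]
tcp_rot: [3.13, 0.265, 0.0]
wrist_force: [-0.4, -0.4, 0.2]
width: 0.0001
grip_force: 0.0
jig pos [  68.4 -148.2  196.8]
shift now axes [  1.8  -1.6 124.8] after turn [  1.8  -1.6 124.8] turn [ 0.     -0.0002 -0.0008]
t 8.75 F tool [-0.5  0.4 -0.2] width 9.025756015964497e-05
```

View pics/w2.png

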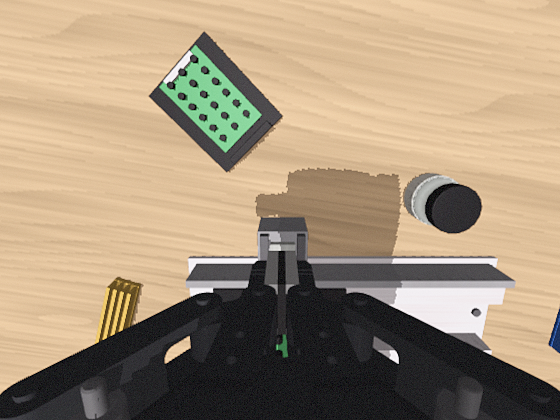

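The keeper block spans u 258–306 (centre 282) at v 218, directly in line with the fingers at u≈282. The jar (453,208) and the small carrier are clear.

```bash
python3 - <<'E'
from h import *
print(wpt("w2",258,218,.0515),wpt("w2",306,218,.0515),wpt("w2",190,262,.0515),wpt("w2",515,284,.0515))
E
python3 -m inch '[[[3,0,40],[0,0,0],0],[[0,0,40],[0,0,0],0],[[0,0,35],[0,0,0],0],[[0,0,8],[0,0,0],0],[[0,0,0],[0,0,0],0],[[-5,0,0],[0,0,0],0],[[-5,0,0],[0,0,0],0],[[-5,0,0],[0,0,0],0]]'; python3 go.py 70 -106 72
```

```text
[  89.6 -130.4] [  43.  -130.3] [159.3 -84.1] [-174.1  -59.1]
t: 9.8
position: [0.6722, 0.1639, 0.0739]
tcp_rot: [-3.13, -0.266, -0.001]
wrist_force: [-0.4, -1.0, -0.3]
width: -0.0001
grip_force: 0.0
jig pos [  68.9 -136.6   73.9]
shift now axes [-30.6  -1.    1.9] after turn [-30.6  -1.1   1.9] turn [ 0.     -0.0008 -0.0003]
t 9.8 F tool [-0.6  0.9  0.3] width -7.441814525992784e-05
```

```bash
python3 -m inch '[[[-4,0,0],[0,0,0],0],[[-4,0,0],[0,0,0],0],[[-4,0,0],[0,0,0],0],[[-4,0,0],[0,0,0],0]]';  python3 -m inch '[[[-3,0,0],[0,0,0],0],[[-3,0,0],[0,0,0],0],[[-3,0,0],[0,0,0],0]]'; python3 go.py 70 -106 72
```

```text
t: 10.3
position: [0.6564, 0.1612, 0.0733]
tcp_rot: [-3.13, -0.266, 0.0]
wrist_force: [0.6, -0.9, -0.5]
width: 0.0
grip_force: 0.0
t: 10.68
position: [0.6477, 0.1597, 0.0733]
tcp_rot: [-3.13, -0.266, -0.0]
wrist_force: [-0.1, 0.7, 0.7]
width: -0.0
grip_force: 0.0
jig pos [  68.9 -111.7   73.3]
shift now axes [-5.7 -1.1  1.3] after turn [-5.7 -1.1  1.3] turn [-0.     -0.0001 -0.0003]
t 10.675 F tool [ 0.  -0.7 -0.7] width -2.9581637629310927e-05
```

```bash
for i in 1 2; do python3 -m inch '[[[-2,0,0],[0,0,0],0],[[-2,0,0],[0,0,0],0],[[-2,0,0],[0,0,0],0]]' | grep -E "pos|force"; done; python3 go.py 70 -106 72
```

```text
position: [0.642, 0.1587, 0.0733]
wrist_force: [0.0, 0.7, -0.5]
grip_force: 0.8
position: [0.6359, 0.1577, 0.0733]
wrist_force: [1.1, -0.2, 0.3]
grip_force: 0.8
jig pos [ 69.  -99.7  73.3]
shift now axes [ 6.3 -1.   1.3] after turn [ 6.3 -1.   1.3] turn [ 0.     -0.     -0.0002]
t 11.425 F tool [ 1.1  0.4 -0.3] width 0.0001264638028505613
```

```bash
for i in 1 2; do python3 -m inch '[[[-2,0,0],[0,0,0],0],[[-2,0,0],[0,0,0],0],[[-2,0,0],[0,0,0],0]]' | grep -E "pos|force"; done; python3 go.py 70 -106 72
```

```text
position: [0.63, 0.1567, 0.0733]
wrist_force: [1.4, 1.4, -0.2]
grip_force: 0.8
position: [0.6249, 0.1558, 0.0735]
wrist_force: [11.0, 3.3, -6.5]
grip_force: 5.9
jig pos [ 69.  -88.5  73.5]
shift now axes [17.5 -1.   1.5] after turn [17.5 -1.   1.5] turn [-0.0001 -0.0017 -0.0002]
t 12.175 F tool [11.4 -1.4  6.5] width -0.0004640878040200366
```

```bash
python3 -m inch '[[[-1.5,0,0],[0,0,0],0],[[-1,0,0],[0,0,0],0]]' | grep -E "pos|force"; python3 go.py 70 -106 72;  python3 -m inch '[[[4,0,0],[0,0,0],0],[[10,0,0],[0,0,0],0],[[20,0,0],[0,0,0],0],[[20,0,0],[0,0,0],0],[[0,0,-50],[0,0,0],0],[[0,0,-50],[0,0,0],0],[[40,0,-20],[0,0,0],0],[[40,0,0],[0,0,0],0]]' ; python3 -m inch '[[[0,0,0],[0,0,0],0],[[0,0,0],[0,0,0],0]]'; python3 - <<'E'
from h import *
snap("wrist","pics/w4.png");snap("side","pics/s4.png");snap("scene","pics/sc4.png")
p=cv2.resize(cv2.imread("pics/w4.png"),(400,300))
p2=cv2.resize(cv2.imread("pics/s4.png")[145:275,215:365],(400,300),interpolation=cv2.INTER_CUBIC)
q=cv2.resize(cv2.imread("pics/sc4.png")[215:315,235:370],(400,300),interpolation=cv2.INTER_CUBIC)
cv2.imwrite("pics/c4.png",np.vstack([np.hstack([p,p2]),np.hstack([q,q*0])]))
E
```

```text
position: [0.6247, 0.1558, 0.0737]
wrist_force: [21.9, 6.0, -12.3]
grip_force: 11.3
jig pos [ 69.  -88.4  73.7]
shift now axes [17.6 -1.   1.8] after turn [17.6 -1.   1.7] turn [-0.0003 -0.0059 -0.0003]
t 12.425 F tool [22.5 -2.2 12.4] width -6.680417766275736e-05
t: 13.42
position: [0.7552, 0.1781, 0.196]
tcp_rot: [-3.13, -0.266, -0.006]
wrist_force: [0.7, 0.0, 0.8]
width: -0.0002
grip_force: 0.0
t: 13.68
position: [0.7534, 0.1779, 0.1926]
tcp_rot: [3.13, 0.266, -0.002]
wrist_force: [0.3, 0.1, -0.3]
width: 0.0002
grip_force: 0.0
```

View pics/c4.png

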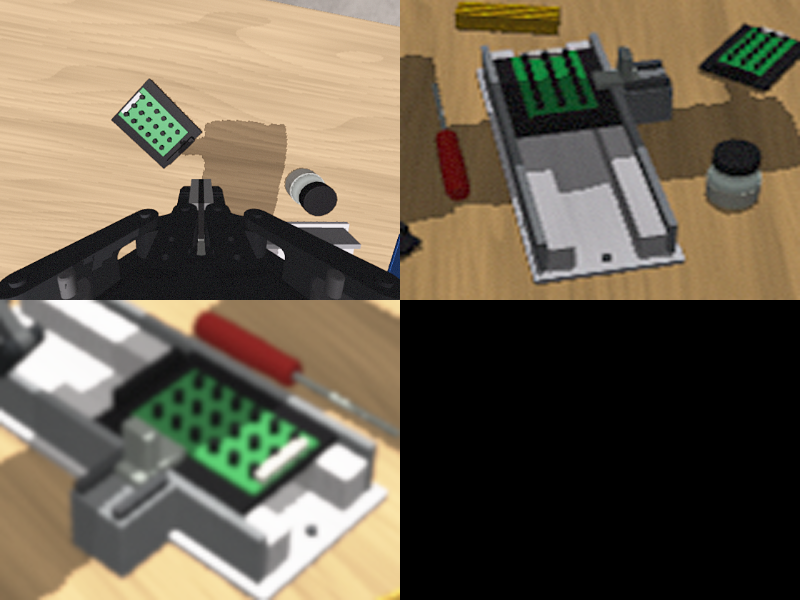

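The side view shows the tongue over the carrier's edge, and the tab met its stop where expected. The carrier is level and the hand is clear.

```bash
python3 -c "
from bench import manip
print(manip.sign_off())"
```

```text
the job is handed in; nothing more can be done
None
```

I pushed the carrier until it stopped at home, lying level in its notches, then pushed the keeper to its stop over the carrier's edge, cleared the hand and handed the job in at about 14 s. No verdict came back.

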